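# Wind the kitchen's ratchet press down onto the mould

### The arm

A 6-joint arm with a two-finger parallel gripper is mounted at the origin on the work surface. World frame = base frame: x ahead of the robot, y to its left, z up, the work surface at z = 0. Lengths are in mm, angles in rad, forces in N, time in s.
With the tool pointing down it reaches from about 400 to 825 mm from the base axis. Payload 7 kg.
Tool frame: the origin (TCP) lies midway between the tips of the shut fingers; the grasp point (between the pads) lies 19 mm behind it; x points along the fingers, z is the direction in which the jaws open and shut, and the axes are right-handed (so a half turn about x gives the same grasp; the last joint's range is limited). The gripper opens to 85 mm and grips with 20 to 120 N. Pads are 22 mm wide; open, the fingers measure 114 mm over their backs; the gripper's body (76 mm by 85 mm) begins 54 mm behind the grasp point. The pads swing forward as they close: fully open they stand 13 mm farther back than shut.
Start: joints at [-0.968, 0.359, 0.012, 0, -1.224, -0.288], TCP at [208.971, -641.815, 231.302] pointing down, gripper open.
Joint ranges: [-3.07, 3.07], [-1.43, 2.12], [-1.02, 1.25], [-3.03, 1.67], [-3.05, -0], [-3.03, 3.03]. Speed limits (rad/s): [2.39, 2.39, 3.01, 3.14, 3.14, 3.14].

### API

Orientations are given as a unit quaternion [w, x, y, z].
In Python, from rig import monitor, capture, order gives the robot as it stands.
- The arm moves only by the shell command python3 -m inch 'ROWS' [FORCE]. ROWS is JSON, a list of rows, each a list of 7 numbers: the turn, a rotation vector about the tool's x, y, z in rad, then the shift along the tool's x, y, z in m, then the closure, from -1 (fully open) to 1 (shut), so that 0 is half open. A call has 1 to 12 rows; each row shifts and turns the commanded pose from where the row before left it, along the tool's axes as they then stand; what a row does not reach is not made up. A row lasts 1/12 s, in which the tool goes at most 41.7 mm and 7.16 degrees, less where a joint would pass 70% of its speed; a pose out of reach is approached as far as the arm can. A call with a gripper value outside its range is refused whole. The fingers move at their own pace and stop on an object; FORCE is the grip in N (left out, the last holds). Time passes only in rows, so rows that do not move let the fingers close. It gives the time, the measured TCP pose, the force and the opening at its end, in the units of the state.
- monitor.read_state(): the state, without advancing time (a new reading comes with each control period).
- capture(name): name is "scene" or "top" or "wrist"; returns a dict with "color" (480x640x3 uint8, blue, green, red), "depth" (480x640 float32, mm along the optical axis (not along the pixel's ray), 0 where there is no reading), "intrinsics" (3x3 intrinsics, pixels), "dist" ([k1, k2, p1, p2, k3] as OpenCV has them; the pictures are not rectified), "R" (3x3) and "t" (3): a world point X has camera coordinates R X + t. Camera axes: x right, y down, z forward; pixel columns grow to the right and rows downward; lengths in mm; the calibration is good to about 2 mm. A picture is of the moment at which its call begins.
- order.hand_in(): hands the job in, once; it reports no verdict.
The state is a dict: "time_s": time; "joint_pos": joint angles; "joint_vel": joint speeds; "joint_efforts": joint torques, N m; "position": TCP position; "tcp_rot": TCP orientation; "force": force on the tool from outside, world axes, zero at the start; "moment": the same for the moment, N m; "grip_width": finger opening in mm.
Only numpy, scipy, OpenCV 4.12 (cv2) and the standard library are available. Lean on these libraries where they do the work, as an engineer would, in place of code of your own. Each camera call takes 0.05 s, during which the arm holds its last target. There are 200 camera calls.

### The job

The small screw press is still set to wind up, and a filled mould stands under it. Flip the ratchet's direction lever right over to the other side, swing the wooden-knobbed handle fully back the way it now runs free (anticlockwise seen from above) to feel that it free-wheels, then pump the handle clockwise to wind the plate down until it presses the mould's sprung lid firmly, about half way down its spring and never to the bottom. Leave the lever over, let go of the press, and leave the mug, jar and bowl where they stand.

Things in the scene. Friction and masses are not known exactly. Their poses are not given: they have to be found in the camera images.
- press: The fixed table press: white base plate 210 x 250 x 14 mm, two steel columns 22 mm thick, 98 mm either side of the axis along the press's y, a white bridge across them (top 185 mm up) and a ratchet head on the bridge. Origin: centre of the base's underside, on the vertical press axis; z up, turned by up to 0.25 rad from the room's axes.
- mould_rim (a point): Centre of the rim, 84 mm up, of the perforated steel mould (116 mm wide) fixed under the plate. Its steel lid (100 mm disc with 68 mm boss) stands on a coil spring on the filling: boss top 98 to 112 mm above the table by how full the mould is (not measured). Spring: 5 N per mm, bottoms after 16 mm; firm is about 6 to 10 mm (30 to 50 N).
- ratchet_handle (a joint): Handle's swing about the press axis, rad, anticlockwise from above positive, stops at -0.6 and +0.6. At 0 it points along the press's +y. Stays where left. Lever over to negative: clockwise (falling value) winds the plate down 15 mm per rad, anticlockwise free-wheels; lever positive: anticlockwise winds up. After a reversal up to 0.4 rad passes before the ratchet (16 teeth) bites.
- knob (a point): Middle of the upright wooden knob: cylinder 24 mm thick, 228 to 278 mm up, 135 mm from the press axis, on a bar 26 mm wide (top 220 mm up). Force at the knob while it moves: 3 to 4 N free-wheeling, about 8 N winding down in air, 1.1 N more per 10 N on the lid (about 12 N when firm, 17 N at the bottom). When the hand stops it eases to about 2 N in air, rising with the lid alike.
- dir_lever (a joint): Direction lever's angle, rad: 0 points straight away from the knob, positive has its tip turned anticlockwise seen from above. Stops at -0.55 and +0.55; starts near the positive stop (winding up). Stays where left; needs about 2 to 3 N at the tip. It is over only beyond about 0.45; nearer the middle both pawls bite and the handle is locked to the screw both ways.
- lever_tip (a point): Top centre of the upright dark steel peg at the end of the direction lever: cylinder 16 mm thick, from 227 to 261.5 mm up, 70 mm from the lever's pivot. The pivot is vertical, 66 mm from the press axis on the side opposite the knob, and goes round with the handle. The lever is a flat bar 14 mm wide, top 227 mm up; the head's plate under it is 219 mm up.
- press_plate: Pressing plate, a steel disc 92 mm wide and 8 mm thick under the threaded screw that passes up through the ratchet head (screw top 255 mm up at the start). Origin: centre of its underside, on the press axis, 130 mm up at the start. It moves only up and down with the ratchet; screw friction keeps it where it is left, against up to some 45 N.
- mug: Bystander: blue mug, 80 mm wide, 95 mm tall, handle at its +y. Origin: centre of its underside.
- jar: Bystander: amber glass jar with a dark cap, 72 mm wide, 130 mm tall. Origin: centre of its underside.
- bowl: Bystander: white bowl, 130 mm wide, 55 mm tall. Origin: centre of its underside.

How it is judged (in metres and radians):
On the way, in this order (a step that is already met when the one before it is completed fails the run):
1. the direction lever is flipped right over to the winding-down side (value of joint dir_lever below -0.45 rad), for 0.1 s.
2. with the lever over, the handle is swung back anticlockwise to (nearly) its stop, free-wheeling (value of joint dir_lever below -0.43 rad and value of joint ratchet_handle above 0.48 rad), for 0.05 s.
3. the plate is wound down until it bears on the lid (contact force between press_plate and anything else above 20 N and height (world z) of press_plate below 0.112 m), for 0.2 s.
At the end, for the whole second after the job is handed in: The plate stands still on the mould's lid and presses it with 20 to 75 N (lid 4 to 15 mm down on its spring), the direction lever is over on the winding-down side (beyond -0.43 rad), and the robot has let go (all of step 3 and contact force between press_plate and anything else below 75 N and value of joint dir_lever below -0.43 rad and linear speed of press_plate below 0.005 m/s); the robot touches nothing.
It fails at once if the lid is squeezed to the bottom (over 85 N) (contact force between press_plate and anything else above 85 N).
It fails at once if the robot pushes on the plate itself (contact force between press_plate and the fingers above 2 N or contact force between press_plate and the arm above 2 N).
It fails at once if the mug, jar or bowl is shifted by more than 30 mm (distance of any of mug, jar, bowl from where it was at the start of the episode above 0.03 m).
It also fails if it takes over 67 s, if anything falls off the work surface, if the arm or the gripper's body presses on something with over 40 N, if the wrist force passes 120 N, or if a joint passes its speed limit or range.

## Working session

There is one attempt and no reset: what is moved stays moved. The work goes in short steps, Python scripts to look and compute and a shell command to move; the robot and the scene stay as the last step left them, time stands still between calls to the robot, and variables do not carry over. Pictures are saved under pics/ and viewed, about 8 in all and at most 12, crops included, and the job is handed in when it is done.

```bash
ls; mkdir -p pics; cat > h.py <<'E'
import numpy as np, cv2
from rig import monitor, capture, order
from scipy.spatial.transform import Rotation as Ro
def st():
    s=monitor.read_state(); q=s['tcp_rot']; R=Ro.from_quat([q[1],q[2],q[3],q[0]]).as_matrix()
    return s,np.array(s['position']),R
def world(c,u,v,z=None,depth=None):
    "pixel -> world, on plane z or at depth"
    n=cv2.undistortPoints(np.array([[[u,v]]],float),c['intrinsics'],np.array(c['dist']))[0,0]
    R=np.array(c['R']);t=np.array(c['t']).ravel()
    d=R.T@np.array([n[0],n[1],1]);o=-R.T@t
    k=(z-o[2])/d[2] if z is not None else depth
    return o+k*d
def px(c,X):
    r=cv2.Rodrigues(np.array(c['R']))[0]
    return cv2.projectPoints(np.array([X],float),r,np.array(c['t'],float).reshape(3,1),c['intrinsics'],np.array(c['dist']))[0].ravel()
E
python3 - <<'E'
from h import *
for n in('scene','top'):
    c=capture(n); cv2.imwrite(f'pics/{n}0.png',c['color']); np.savez(f'{n}0.npz',**c)
s,p,R=st(); print(s['time_s'],p,R.round(3),s['grip_width'],s['force'])
E
```

```text
pics
0.1 [ 208.82953605 -641.41598818  230.45676293] [[-0.001 -0.951 -0.31 ]
 [ 0.001 -0.31   0.951]
 [-1.     0.     0.002]] 85.55466948164421 [-0.50691217  0.33146877 -0.54645552]
```

View pics/scene0.png

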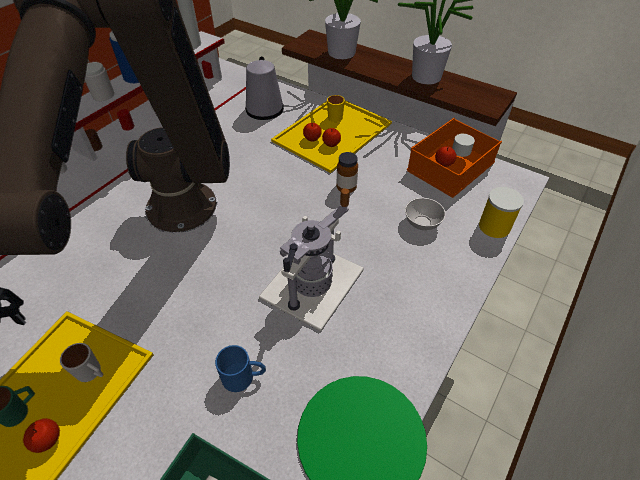

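View pics/top0.png

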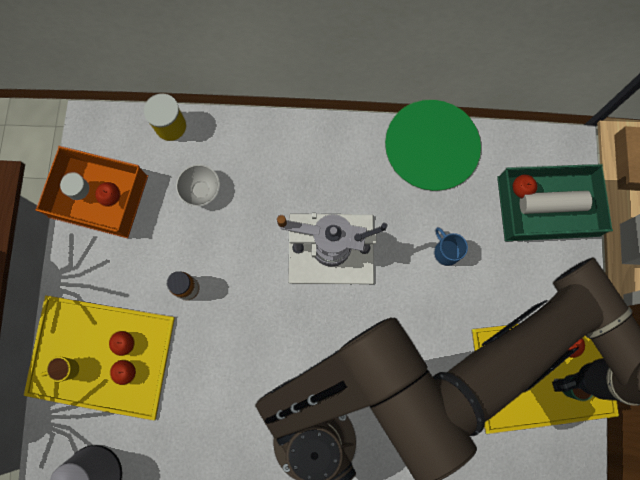

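The top view has +x up and +y left. The press is near (333,245), the knob near (282,221) and the lever peg near (383,227). The mug, jar and bowl are clear of it. Next I'll enlarge that area.

```bash
python3 - <<'E'
from h import *
c=dict(np.load('top0.npz'))
im=c['color'][195:295,265:400]; cv2.imwrite('pics/crop.png',cv2.resize(im,None,fx=5.8,fy=5.8,interpolation=cv2.INTER_CUBIC))
print(-c['R'].T@c['t'].ravel())
E
```

```text
[ 213.01136218    6.34401136 1785.25878782]
```

View pics/crop.png

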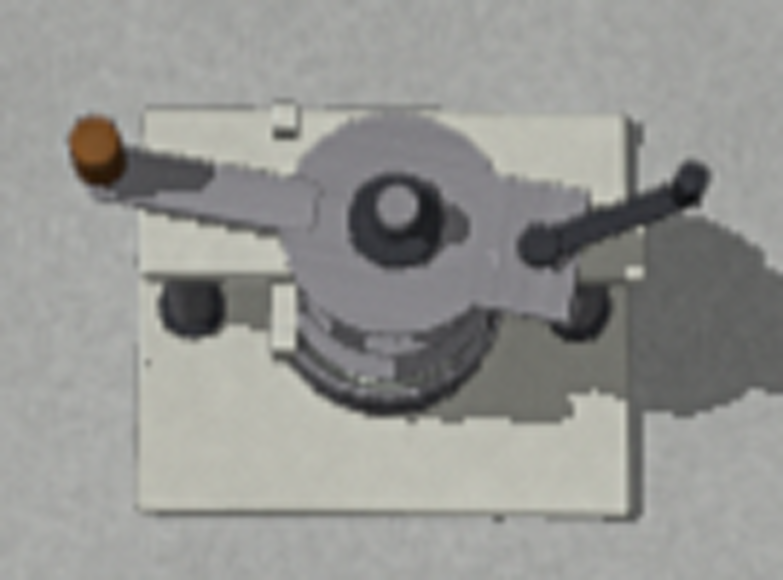

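The crop (scale 5.8, offset 265,195) shows these points:
- Base corners: (145,107), (628,115), (630,515) and (138,510).
- Knob top: about (98,135).
- Screw top: (398,205).
- Lever pivot: (540,243).
- Peg top: (693,173).

```bash
python3 - <<'E'
from h import *
c=dict(np.load('top0.npz'))
W=lambda a,b,z: world(c,265+(a+.5)/5.8-.5,195+(b+.5)/5.8-.5,z)
cs=[W(*q,14) for q in((145,107),(628,115),(630,515),(138,510))]
for q in cs: print(q.round(1))
P=np.mean(cs,0); print('centre',P.round(1))
d=(cs[0]-cs[1]+cs[3]-cs[2]); print('sides',[np.linalg.norm(cs[i]-cs[i-1]).round(1) for i in range(4)])
e=cs[0]-cs[3]+cs[1]-cs[2]
print('yaw from y-sides',np.arctan2(-d[0],d[1]),'x-sides',np.arctan2(e[1],e[0]))
k=W(98,135,278);s=W(398,205,255);l=W(693,173,261.5);pv=W(540,243,232)
for n,a in dict(knob=k,screw=s,tip=l,piv=pv).items(): print(n,a.round(1))
r=(k-s)[:2];print('R knob',np.hypot(*r),np.arctan2(-r[0],r[1]))
r=(s-pv)[:2];print('R piv',np.hypot(*r),np.arctan2(-r[0],r[1]))
r=(l-pv)[:2];print('R tip',np.hypot(*r),np.arctan2(r[0],-r[1]))
E
```

```text
[653.6 108.6  14. ]
[ 662.2 -140.    14. ]
[ 455.1 -147.8   14. ]
[445.1  99.5  14. ]
centre [554.  -19.9  14. ]
sides [np.float64(208.8), np.float64(248.7), np.float64(207.3), np.float64(247.5)]
yaw from y-sides 0.03759597362911081 x-sides 0.04042139234858329
knob [574.3 113.1 278. ]
screw [554.9 -19.7 255. ]
tip [ 574.6 -149.1  261.5]
piv [545.9 -84.5 232. ]
R knob 134.2556060609461 -0.14545643574513925
R piv 65.33978159522495 -0.13821095634433397
R tip 70.76893418928874 0.4180047018299049
```

The measurements agree with the given sizes: 134/135, 65/66 and 70.8/70 mm. That puts the press axis at (554.5,-20), yaw about 0.04, handle about -0.18 and lever about +0.55. First move: rise and turn the jaws along the lever's tangent.

```bash
python3 -m inch '[[-0.12,0,0,-0.01,0,0,-1],[-0.12,0,0,-0.01,0,0,-1],[-0.12,0,0,-0.01,0,0,-0.5],[-0.12,0,0,-0.01,0,0,0],[-0.12,0,0,-0.01,0,0,0],[-0.12,0,0,-0.01,0,0,0],[-0.12,0,0,-0.01,0,0,0],[-0.12,0,0,-0.01,0,0,0],[-0.12,0,0,-0.01,0,0,0],[-0.12,0,0,-0.01,0,0,0],[-0.12,0,0,-0.01,0,0,0],[-0.12,0,0,-0.01,0,0,0]]' 30
cat >> h.py <<'E'
def to(x,y,z,az):
    "tool-axes shift (mm) and turn about tool x to reach target"
    s,p,R=st(); a=np.arctan2(R[1,2],R[0,2]); d=R.T@(np.array([x,y,z])-p)
    t=-((az-a+np.pi)%(2*np.pi)-np.pi)
    print('t',round(s['time_s'],2),'p',p.round(1),'az',round(a,3),'F',np.round(s['force'],1),'w',round(s['grip_width'],1),'j',np.round(s['joint_pos'],2),'tilt',R[:,0].round(3))
    print('shift',d.round(1),'turn',round(t,3))
E
python3 -c "
from h import *
to(574.6,-149.1,330,np.pi+.41)"
```

```text
time_s: 1.1
position: [208.9, -641.6, 351.2]
tcp_rot: [-0.067, -0.704, -0.067, 0.704]
force: [1.0, -0.3, 0.8]
grip_width: 42.7
t 1.1 p [ 208.9 -641.6  351.2] az -2.952 F [ 1.  -0.3  0.8] w 42.7 j [-0.97  0.31  0.21 -0.   -1.47  1.16] tilt [-0.     0.001 -1.   ]
shift [  21.6 -414.6 -452.1] turn -0.22
```

```bash
python3 -m inch '[[0,0,0,0,-0.017,-0.0185,0],[0,0,0,0,-0.017,-0.0185,0],[0,0,0,0,-0.017,-0.0185,0],[0,0,0,0,-0.017,-0.0185,0],[0,0,0,0,-0.017,-0.0185,0],[0,0,0,0,-0.017,-0.0185,0],[0,0,0,0,-0.017,-0.0185,0],[0,0,0,0,-0.017,-0.0185,0],[0,0,0,0,-0.017,-0.0185,0],[0,0,0,0,-0.017,-0.0185,0],[0,0,0,0,-0.017,-0.0185,0],[0,0,0,0,-0.017,-0.0185,0]]' >/dev/null
python3 -m inch '[[0,0,0,0,-0.017,-0.0185,0],[0,0,0,0,-0.017,-0.0185,0],[0,0,0,0,-0.017,-0.0185,0],[0,0,0,0,-0.017,-0.0185,0],[0,0,0,0,-0.017,-0.0185,0],[0,0,0,0,-0.017,-0.0185,0],[0,0,0,0,-0.017,-0.0185,0],[0,0,0,0,-0.017,-0.0185,0],[0,0,0,0,-0.017,-0.0185,0],[0,0,0,0,-0.017,-0.0185,0],[-0.11,0,0,0,0,0,0],[-0.11,0,0,0,0,0,0]]' >/dev/null
python3 -c "
from h import *
to(574.6,-149.1,330,np.pi+.41)"
```

```text
t 3.1 p [ 541.3 -198.2  350.5] az -2.731 F [ 0.1 -1.4  0.8] w 43.0 j [-0.01  0.14 -0.01 -0.   -1.42  0.42] tilt [-0.001  0.    -1.   ]
shift [ 20.4 -31.7 -50.2] turn 0.001
```

```bash
python3 -m inch '[[0,0,0,0.005,-0.008,-0.0125,0],[0,0,0,0.005,-0.008,-0.0125,0],[0,0,0,0.005,-0.008,-0.0125,0],[0,0,0,0.005,-0.008,-0.0125,0],[0,0,0,0,0,0,0]]' >/dev/null
python3 -c "
from h import *
to(574.6,-149.1,233,np.pi+.41)
c=capture('wrist'); np.savez('w1.npz',**c); cv2.imwrite('pics/w1.png',c['color']); print(px(c,[574.6,-149.1,261.5]),px(c,[545.9,-84.5,232]))"
```

```text
t 3.52 p [ 575.1 -148.   329.1] az -2.737 F [-0.3  0.3  0.3] w 42.8 j [ 0.08  0.18 -0.01 -0.   -1.38  0.33] tilt [-0.003  0.001 -1.   ]
shift [96.1  0.9  0.7] turn -0.006
[322.57397385 251.96224435] [323.97513039 340.96886075]
```

View pics/w1.png

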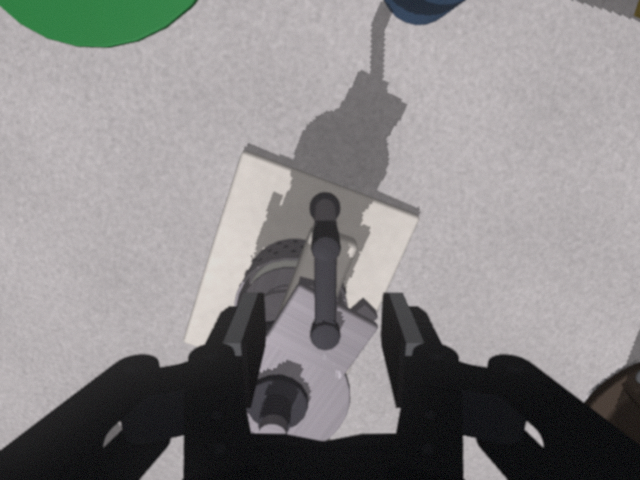

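```bash
python3 - <<'E'
from h import *
c=dict(np.load('w1.npz'))
print(-c['R'].T@c['t'].ravel(), c['R'].round(3))
print(px(c,[574.6,-149.1,227]),px(c,[574.6,-149.1,0]),px(c,[554.5,-20,255]))
for v in (200,205,212,220,232,240,250,270,333): 
    d=float(c['depth'][v,325]); print(v,d,world(c,325,v,depth=d).round(1))
E
```

```text
[ 603.76039332 -216.84393707  471.08976293] [[-0.919 -0.395  0.001]
 [-0.377  0.879  0.291]
 [-0.116  0.267 -0.957]]
[322.54907501 232.81210779] [322.47307224 173.66037787] [271.53844841 436.29277106]
200 452.7206115722656 [ 562.7 -128.3   27.6]
205 429.15142822265625 [ 563.  -128.4   52.1]
212 402.9635009765625 [ 563.  -128.    79.6]
220 248.71856689453125 [ 576.8 -157.9  230.8]
232 225.58372497558594 [ 576.9 -157.8  255. ]
240 220.1209716796875 [ 576.  -155.6  261.5]
250 221.8083953857422 [ 573.8 -150.6  261.4]
270 262.3665466308594 [ 563.7 -127.6  226.6]
333 270.91253662109375 [547.2 -89.2 230.4]
```

The peg top is at about (325,247), with depth giving z = 261.5 at (575,-152). The dark disc at (325,205) is a column well below. The peg is centred between the pads, so I'll descend and narrow the jaws.

```bash
python3 -m inch '[[0,0,0,0.012,0,0,0],[0,0,0,0.012,0,0,0],[0,0,0,0.012,0,0,0],[0,0,0,0.012,0,0,0],[0,0,0,0.012,0,0,0],[0,0,0,0.012,0,0,0],[0,0,0,0.012,0.001,0,0],[0,0,0,0.01,0.001,0,0],[0,0,0,0,0,0,0.4],[0,0,0,0,0,0,0.4],[0,0,0,0,0,0,0.4]]' 
python3 -c "
from h import *
to(574.6,-149.1,233,np.pi+.41)"
```

```text
time_s: 4.48
position: [575.3, -152.6, 238.0]
tcp_rot: [0.142, 0.693, 0.142, -0.692]
force: [-0.5, -0.1, 1.5]
grip_width: 25.8
t 4.48 p [ 575.3 -152.6  238. ] az -2.738 F [-0.5 -0.1  1.5] w 25.8 j [ 0.07  0.22 -0.16  0.   -1.18  0.33] tilt [ 0.001 -0.    -1.   ]
shift [ 5.  -3.4 -0.7] turn -0.006
```

```bash
python3 -m inch '[[0.1,0,0,0,-0.0004,0.007,0.4],[0.1,0,0,0,-0.0004,0.007,0.4],[0.1,0,0,0,-0.0004,0.007,0.4],[0.1,0,0,0,-0.0004,0.007,0.4],[0.1,0,0,0,-0.0004,0.007,0.4],[0.1,0,0,0,-0.0004,0.007,0.4],[0.1,0,0,0,-0.0004,0.007,0.4],[0.1,0,0,0,-0.0004,0.007,0.4],[0.1,0,0,0,-0.0004,0.007,0.4],[0.1,0,0,0,-0.0004,0.007,0.4],[0,0,0,0,0,0,0.4]]' 
python3 -c "
from h import *
to(501,-139,233,np.pi-.69)"
```

```text
time_s: 5.4
position: [507.8, -145.5, 238.6]
tcp_rot: [-0.209, 0.676, -0.209, -0.675]
force: [-0.4, 0.5, 1.2]
grip_width: 25.7
t 5.4 p [ 507.8 -145.5  238.6] az 2.541 F [-0.4  0.5  1.2] w 25.7 j [ 0.09  0.11 -0.3   0.   -1.16 -0.69] tilt [ 0.002 -0.    -1.   ]
shift [ 5.6 -1.5  9.3] turn 0.09
```

```bash
python3 -m inch '[[0.08,0,0,0,-0.0004,0.006,0.4],[0.02,0,0,0,0,0.004,0.4],[0,0,0,0,0,0.002,0.4]]'; python3 -m inch '[[0,0,0,0,0,0.002,0.4]]'; python3 -m inch '[[0,0,0,0,0,0.0015,0.4]]' 
python3 -c "
from h import *
to(501,-139,233,np.pi-.69)
c=capture('wrist'); np.savez('w2.npz',**c); cv2.imwrite('pics/w2.png',c['color'][150:430,170:470])"
```

```text
time_s: 5.65
position: [499.1, -138.4, 238.4]
tcp_rot: [-0.24, 0.666, -0.24, -0.664]
force: [0.7, -3.2, 1.4]
grip_width: 25.8
time_s: 5.73
position: [497.7, -137.1, 238.3]
tcp_rot: [-0.24, 0.666, -0.24, -0.664]
force: [2.0, -5.2, 1.4]
grip_width: 25.6
time_s: 5.82
position: [496.5, -136.2, 238.1]
tcp_rot: [-0.24, 0.666, -0.24, -0.664]
force: [2.4, -3.6, 2.0]
grip_width: 25.7
t 5.82 p [ 496.5 -136.2  238.1] az 2.448 F [ 2.4 -3.6  2. ] w 25.7 j [ 0.11  0.09 -0.33  0.   -1.15 -0.81] tilt [ 0.001 -0.001 -1.   ]
shift [ 5.1 -0.7 -5.3] turn -0.003
```

View pics/w2.png

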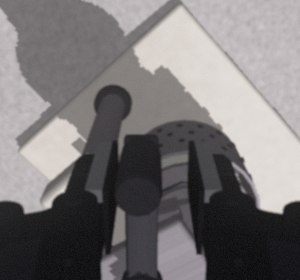

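The peg is between the pads, held against the trailing one. The force has risen to about 4–5 N and the tool is 5 mm past the target, which equals the pad gap, so the lever is at its stop. I'll back off, open and lift.

```bash
python3 -m inch '[[0,0,0,0,0,-0.005,0.2],[0,0,0,0,0,0,0],[0,0,0,-0.01,0,0,0],[0,0,0,-0.015,0,0,0],[0,0,0,-0.02,0,0,0],[0,0,0,-0.02,0,0,0],[0,0,0,-0.02,0,0,0],[0,0,0,-0.02,0,0,0],[0,0,0,0,0,0,0]]' 
python3 - <<'E'
from h import *
to(574.5,113,345,np.pi-.14)
c=capture('wrist'); np.savez('w3.npz',**c)
# points from depth: peg top z 255..265, lever bar etc.
D=c['depth'];v,u=np.nonzero((D>150)&(D<300))
n=cv2.undistortPoints(np.stack([u,v],1).astype(float)[:,None],c['intrinsics'],c['dist'])[:,0]
X=(np.c_[n,np.ones(len(n))]*D[v,u][:,None]-c['t'].ravel())@c['R']
m=(abs(X[:,2]-261.5)<2.5)&(np.hypot(X[:,0]-501,X[:,1]+139)<40)
print(m.sum(),X[m].mean(0),X[m].min(0),X[m].max(0))
p=X[m].mean(0)-[545.5,-85,0]; print(np.hypot(p[0],p[1]),np.arctan2(p[0],-p[1])+.142)
E
```

```text
time_s: 6.62
position: [501.2, -139.3, 347.1]
tcp_rot: [-0.241, 0.667, -0.24, -0.663]
force: [0.6, -0.3, 0.7]
grip_width: 43.0
t 6.62 p [ 501.2 -139.3  347.1] az 2.446 F [ 0.6 -0.3  0.7] w 43.0 j [ 0.11  0.04 -0.13  0.   -1.39 -0.8 ] tilt [ 0.006 -0.001 -1.   ]
shift [   2.4 -240.7  105.4] turn -0.555
516 [ 499.35303043 -140.05320315  260.77701309] [ 492.21473871 -147.24857743  259.00079817] [ 506.92496448 -132.36163907  262.84309692]
71.8359100820879 -0.5556182076236942
```

The lever reads -0.556 rad, so it is fully over. Next, the knob.

```bash
python3 -m inch '[[0,0,0,0,-0.02,0.0088,0],[0,0,0,0,-0.02,0.0088,0],[0,0,0,0,-0.02,0.0088,0],[0,0,0,0,-0.02,0.0088,0],[0,0,0,0,-0.02,0.0088,0],[0,0,0,0,-0.02,0.0088,0],[0,0,0,0,-0.02,0.0088,0],[0,0,0,0,-0.02,0.0088,0],[0,0,0,0,-0.02,0.0088,0],[0,0,0,0,-0.02,0.0088,0],[0,0,0,0,-0.02,0.0088,0],[0,0,0,0,-0.02,0.0088,0]]' >/dev/null
python3 -m inch '[[-0.11,0,0,0,0,0,0],[-0.11,0,0,0,0,0,0],[-0.11,0,0,0,0,0,0],[-0.11,0,0,0,0,0,0],[-0.11,0,0,0,0,0,0],[0,0,0,0,0,0,0]]' >/dev/null
python3 - <<'E'
from h import *
to(574.5,113,345,np.pi-.14)
c=capture('wrist'); np.savez('w4.npz',**c); cv2.imwrite('pics/w4.png',c['color'])
D=c['depth'];v,u=np.nonzero((D>130)&(D<300))
n=cv2.undistortPoints(np.stack([u,v],1).astype(float)[:,None],c['intrinsics'],c['dist'])[:,0]
X=(np.c_[n,np.ones(len(n))]*D[v,u][:,None]-c['t'].ravel())@c['R']
m=(abs(X[:,2]-278)<3)&(np.hypot(X[:,0]-574,X[:,1]-113)<40)
print(m.sum(),X[m].mean(0),X[m].min(0),X[m].max(0))
E
```

```text
t 8.17 p [572.2 113.  341.6] az 3.001 F [-0.3  0.  -0.2] w 42.5 j [ 0.53  0.16 -0.01 -0.   -1.4  -0.67] tilt [-0.002 -0.    -1.   ]
shift [-3.4 -0.3 -2.3] turn -0.001
1396 [575.03116605 111.76871976 277.20817271] [564.03635443 101.15921678 275.00188696] [586.44857661 123.43354675 279.26762232]
```

```bash
python3 -m inch '[[0,0,0,0.01,0.001,-0.0025,0],[0,0,0,0.013,0,0,0],[0,0,0,0.013,0,0,0],[0,0,0,0.013,0,0,0],[0,0,0,0.013,0,0,0],[0,0,0,0.013,0,0,0],[0,0,0,0.013,0,0,0],[0,0,0,0.013,0,0,0],[0,0,0,0,0,0,0.3],[0,0,0,0,0,0,0.3],[0,0,0,0,0,0,0.3]]' >/dev/null
python3 -c "
from h import *
to(575,112,240,np.pi-.15)"
```

```text
t 9.13 p [575.2 111.5 241.7] az 2.994 F [-0.1  0.4  0.7] w 29.9 j [ 0.53  0.21 -0.18  0.   -1.19 -0.67] tilt [ 0. -0. -1.]
shift [ 1.7 -0.5  0.3] turn 0.003
```

```bash
python3 -m inch '[[-0.1,0,0,0,0.0007,0.0134,0.3],[-0.1,0,0,0,0.0007,0.0134,0.3],[-0.1,0,0,0,0.0007,0.0134,0.3],[-0.1,0,0,0,0.0007,0.0134,0.3]]'; python3 -m inch '[[-0.1,0,0,0,0.0007,0.0134,0.3],[-0.1,0,0,0,0.0007,0.0134,0.3],[-0.1,0,0,0,0.0007,0.0134,0.3]]'
cat >> h.py <<'E'
def hand():
    s,p,R=st(); r=(p-[554.5,-20,0])[:2]; a=np.arctan2(R[1,2],R[0,2])
    f=np.array(s['force']); print('t',round(s['time_s'],2),'r',np.hypot(*r).round(1),'theta(world-.04)',(np.arctan2(-r[0],r[1])-.04).round(3),'yaw',((a-np.pi-.04+np.pi)%(2*np.pi)-np.pi).round(3),'Ftool',(R.T@f).round(1),'w',round(s['grip_width'],1),'z',p[2].round(1))
E
python3 -c "
from h import *
hand()"
```

```text
time_s: 9.47
position: [522.5, 109.1, 242.2]
tcp_rot: [0.091, 0.702, 0.091, -0.7]
force: [7.4, -1.1, -3.7]
grip_width: 29.9
time_s: 9.72
position: [485.2, 93.3, 242.4]
tcp_rot: [0.195, 0.681, 0.195, -0.679]
force: [3.0, -0.1, -1.4]
grip_width: 30.2
t 9.72 r 132.8 theta(world-.04) 0.509 yaw 0.519 Ftool [ 1.4  1.6 -2.5] w 30.2 z 242.4
```

```bash
python3 -m inch '[[-0.05,0,0,0,0.0004,0.0068,0.3],[-0.03,0,0,0,0.0003,0.004,0.3],[-0.02,0,0,0,0.0,0.003,0.3]]'; python3 -c "
from h import *
hand()"; python3 -m inch '[[0,0,0,0,0,0.0015,0.3],[0,0,0,0,0,0,0.3]]';python3 -c "
from h import *
hand()"
```

```text
time_s: 9.97
position: [474.6, 85.7, 242.6]
tcp_rot: [0.227, 0.671, 0.228, -0.668]
force: [3.1, 4.5, -2.9]
grip_width: 30.1
t 9.97 r 132.6 theta(world-.04) 0.607 yaw 0.615 Ftool [ 2.9 -1.7 -5.2] w 30.1 z 242.6
time_s: 10.13
position: [473.5, 84.9, 242.6]
tcp_rot: [0.226, 0.671, 0.228, -0.668]
force: [1.7, 4.1, -0.7]
grip_width: 29.8
t 10.13 r 132.5 theta(world-.04) 0.618 yaw 0.614 Ftool [ 0.7 -2.2 -3.8] w 29.8 z 242.6
```

```bash
python3 -m inch '[[0.1,0,0,0,0.0007,-0.0134,0.3],[0.1,0,0,0,0.0007,-0.0134,0.3],[0.1,0,0,0,0.0007,-0.0134,0.3],[0.1,0,0,0,0.0007,-0.0134,0.3],[0.1,0,0,0,0.0007,-0.0134,0.3],[0.1,0,0,0,0.0007,-0.0134,0.3]]'; python3 -c "
from h import *
hand()";  python3 -m inch '[[0.1,0,0,0,0.0007,-0.0134,0.3],[0.1,0,0,0,0.0007,-0.0134,0.3],[0.1,0,0,0,0.0007,-0.0134,0.3],[0.1,0,0,0,0.0007,-0.0134,0.3],[0.1,0,0,0,0.0007,-0.0134,0.3]]';python3 -c "
from h import *
hand()"
```

```text
time_s: 10.63
position: [546.0, 111.6, 242.2]
tcp_rot: [-0.017, -0.706, -0.018, 0.708]
force: [-9.9, 3.5, 5.6]
grip_width: 29.6
t 10.63 r 131.9 theta(world-.04) 0.024 yaw 0.008 Ftool [-5.6 -4.   9.8] w 29.6 z 242.2
time_s: 11.05
position: [612.0, 99.5, 242.2]
tcp_rot: [0.159, -0.689, 0.157, 0.69]
force: [-7.1, 6.0, 2.6]
grip_width: 29.6
t 11.05 r 132.6 theta(world-.04) -0.489 yaw -0.491 Ftool [-2.5 -2.3  9. ] w 29.6 z 242.2
```

```bash
python3 -m inch '[[0.08,0,0,0,0.0005,-0.0107,0.3],[0.02,0,0,0,0.0002,-0.0027,0.3],[0,0,0,0,0,0,0.3]]'; python3 -c "
from h import *
hand()
c=capture('wrist'); np.savez('w5.npz',**c); cv2.imwrite('pics/w5.png',c['color'])
print(px(c,[554.5,-20,255]),px(c,[554.5,-20,240]))
"
```

```text
time_s: 11.3
position: [624.5, 92.0, 242.0]
tcp_rot: [-0.192, 0.681, -0.191, -0.68]
force: [-0.8, 2.1, 0.3]
grip_width: 29.7
t 11.3 r 132.1 theta(world-.04) -0.599 yaw -0.588 Ftool [-0.3 -1.4  1.8] w 29.7 z 242.0
[ 328.16793474 -110.91526036] [327.60746362 -87.64351096]
```

View pics/w5.png

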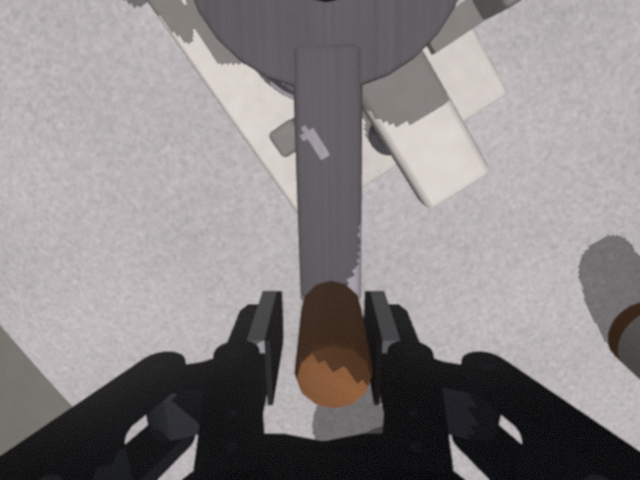

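The knob is between the pads at about (330,350). The screw top is out of the wrist view, so I'll try the scene and top cameras for its height.

```bash
cat >> h.py <<'E'
def cloud(c):
    D=c['depth'];v,u=np.nonzero(D>0)
    n=cv2.undistortPoints(np.stack([u,v],1).astype(float)[:,None],c['intrinsics'],np.array(c['dist']))[:,0]
    return (np.c_[n,np.ones(len(n))]*D[v,u][:,None]-np.array(c['t']).ravel())@np.array(c['R']),u,v
def screw(c,r=6):
    X,u,v=cloud(c); m=(np.hypot(X[:,0]-554.5,X[:,1]+20)<r)&(X[:,2]>150)&(X[:,2]<300)
    z=np.sort(X[m,2]); print('screw',len(z),z[-6:].round(1) if len(z) else '', np.median(z).round(1) if len(z) else '')
E
python3 - <<'E'
from h import *
for n in('scene','top'):
    print(n); screw(dict(np.load(n+'0.npz'))); c=capture(n); screw(c); np.savez(n+'1.npz',**c)
    X,u,v=cloud(c); 
    for lo,hi in((84,128),):
        m=(np.hypot(X[:,0]-554.5,X[:,1]+20)<55)&(X[:,2]>lo)&(X[:,2]<hi); print(n,m.sum(), np.histogram(X[m,2],bins=np.arange(84,130,3)))
E
```

```text
scene
screw 17 [255.7 256.  256.5 256.5 257.2 257.2] 254.4
screw 15 [240.3 240.4 240.8 241.1 242.1 242.5] 239.1
scene 545 (array([  3,  58, 109,  52,  10,   6,   0,   0,   0,   3,   6,  35, 132,
       116,  15]), array([ 84,  87,  90,  93,  96,  99, 102, 105, 108, 111, 114, 117, 120,
       123, 126, 129]))
top
screw 15 [255.5 255.7 257.6 258.4 259.6 260.1] 255.0
screw 18 [245.1 245.9 246.  246.5 247.  247.5] 242.8
top 175 (array([ 8, 15, 36, 26, 10,  3,  1,  0,  0,  0,  4, 11, 16, 31, 14]), array([ 84,  87,  90,  93,  96,  99, 102, 105, 108, 111, 114, 117, 120,
       123, 126, 129]))
```

```bash
python3 - <<'E'
from h import *
for n in('scene0','scene1','top0'):
    c=dict(np.load(n+'.npz')); X,u,v=cloud(c); r=np.hypot(X[:,0]-554.5,X[:,1]+20)
    for a,b in((20,29),(29,33),(33,37),(37,42),(42,48)):
        m=(r>a)&(r<b)&(X[:,2]>75)&(X[:,2]<135); print(n,a,b,np.histogram(X[m,2],bins=np.arange(75,138,3))[0])
c=dict(np.load('scene1.npz')); cv2.imwrite('pics/s1.png',cv2.resize(c['color'][200:340,250:380],None,fx=4.2,fy=4.2,interpolation=cv2.INTER_CUBIC))
E
```

```text
scene0 20 29 [ 0  0  0  0  0  1  4 20  5  0  0  0  0  0  0  0  0  0  1  4]
scene0 29 33 [ 0  0  0  0  1  2  8 17  9  0  0  0  0  0  0  0  0  0  0  2]
scene0 33 37 [ 0  0  0  1  8 18 13 11  3  0  0  0  0  0  0  0  0  0  0  2]
scene0 37 42 [ 0  0  1  1  7 29  9  0  2  0  0  0  0  0  0  0  0  0  0  5]
scene0 42 48 [ 0  0  0  2 17 32 29  3  0  0  0  0  0  0  0  0  0  1 10 15]
scene1 20 29 [ 0  0  0  0  0  0  0  0  0  0  0  0  0  1  8 27 24  3  1  0]
scene1 29 33 [ 0  0  0  0  3  1  0  0  0  0  0  0  0  0  1 14 14  2  0  0]
scene1 33 37 [ 0  0  0  0  9 14  7  8  4  0  0  0  0  0  2 22 11  2  1  0]
scene1 37 42 [ 0  0  0  0  6 23 11  2  2  0  0  0  0  0  5 29 21  4  0  0]
scene1 42 48 [ 0  0  1  0 18 44 18  0  0  0  0  0  3  5 18 31 36  2  0  0]
top0 20 29 [0 0 0 0 0 0 0 0 0 0 0 0 0 0 0 0 0 0 0 0]
top0 29 33 [0 0 0 0 0 0 0 0 0 0 0 0 0 0 0 0 0 0 0 0]
top0 33 37 [0 0 0 0 0 0 0 0 0 0 0 0 0 0 0 0 0 0 0 0]
top0 37 42 [0 0 2 6 6 6 7 2 1 0 0 0 0 0 0 0 0 0 2 4]
top0 42 48 [ 0  0  0  8 13 22 22 14  5  1  0  0  0  0  0  0  0  0  5  2]
```

View pics/s1.png

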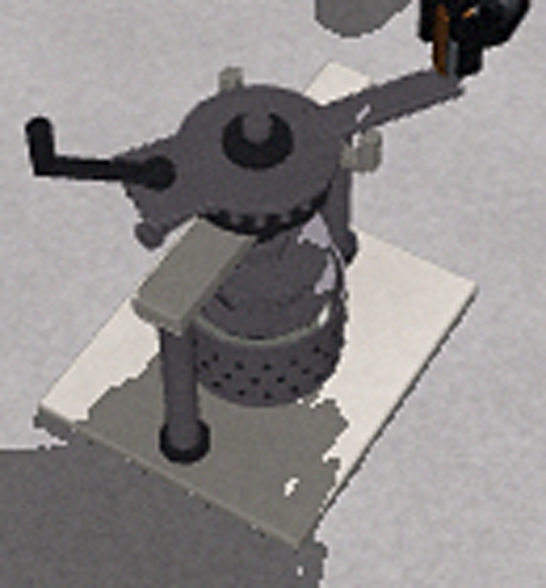

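The crop shows the lever over, the plate partly down and a gap still above the lid. I'll take plate and boss heights from depth.

```bash
cat >> h.py <<'E'
def plate(c):
    X,u,v=cloud(c); r=np.hypot(X[:,0]-554.5,X[:,1]+20)
    m=(r>14)&(r<40)&(X[:,2]>100)&(X[:,2]<148); b=(r<30)&(X[:,2]>85)&(X[:,2]<110)
    print('plate underside est',np.median(X[m,2]-8).round(2) if m.any() else None,m.sum(),'boss',np.median(X[b,2]).round(2) if b.any() else None,b.sum())
E
python3 - <<'E'
from h import *
for n in('scene0','scene1'): plate(dict(np.load(n+'.npz')))
E
```

```text
plate underside est 129.9 159 boss 97.53 40
plate underside est 115.14 214 boss None 0
```

The plate reads 129.9 at the start (true value 130) and 115.1 now. The boss top is at about 97.5–98, so I want the plate near 90, which is about 25 mm more. I'll swing back free.

```bash
python3 -m inch '[[-0.1,0,0,0,0.0006,0.0134,0.3],[-0.1,0,0,0,0.0006,0.0134,0.3],[-0.1,0,0,0,0.0006,0.0134,0.3],[-0.1,0,0,0,0.0006,0.0134,0.3],[-0.1,0,0,0,0.0006,0.0134,0.3],[-0.1,0,0,0,0.0006,0.0134,0.3],[-0.1,0,0,0,0.0006,0.0134,0.3],[-0.1,0,0,0,0.0006,0.0134,0.3],[-0.1,0,0,0,0.0006,0.0134,0.3],[-0.1,0,0,0,0.0006,0.0134,0.3],[-0.1,0,0,0,0.0006,0.0134,0.3],[-0.1,0,0,0,0.0006,0.0134,0.3]]'; python3 -c "
from h import *
hand();c=capture('scene');plate(c)"
```

```text
time_s: 12.45
position: [473.2, 83.9, 242.2]
tcp_rot: [0.229, 0.67, 0.229, -0.667]
force: [28.1, 7.8, -8.7]
grip_width: 29.9
t 12.45 r 131.9 theta(world-.04) 0.624 yaw 0.62 Ftool [  8.8  11.1 -26.9] w 29.9 z 242.2
plate underside est 114.79 92 boss None 0
```

```bash
python3 -m inch '[[0.1,0,0,0,0.0007,-0.0134,0.3],[0.1,0,0,0,0.0007,-0.0134,0.3],[0.1,0,0,0,0.0007,-0.0134,0.3],[0.1,0,0,0,0.0007,-0.0134,0.3],[0.1,0,0,0,0.0007,-0.0134,0.3],[0.1,0,0,0,0.0007,-0.0134,0.3],[0.1,0,0,0,0.0007,-0.0134,0.3],[0.1,0,0,0,0.0007,-0.0134,0.3]]'; python3 -c "
from h import *
hand()";  python3 -m inch '[[0.1,0,0,0,0.0006,-0.0134,0.3],[0.1,0,0,0,0.0006,-0.0134,0.3],[0.1,0,0,0,0.0006,-0.0134,0.3],[0.1,0,0,0,0.0006,-0.0134,0.3],[0,0,0,0,0,0,0.3]]';python3 -c "
from h import *
hand();c=capture('scene');plate(c)"
```

```text
time_s: 13.17
position: [572.7, 110.6, 241.8]
tcp_rot: [0.053, -0.704, 0.053, 0.706]
force: [-8.3, 6.2, 5.3]
grip_width: 30.0
t 13.17 r 131.8 theta(world-.04) -0.178 yaw -0.19 Ftool [-5.3 -4.9  9.1] w 30.0 z 241.8
time_s: 13.58
position: [624.9, 91.6, 241.4]
tcp_rot: [-0.192, 0.681, -0.192, -0.68]
force: [-0.3, 0.9, 0.1]
grip_width: 29.8
t 13.58 r 131.9 theta(world-.04) -0.603 yaw -0.591 Ftool [-0.1 -0.6  0.7] w 29.8 z 241.4
plate underside est 98.07 264 boss 105.51 99
```

The plate is at 98.1, about touching the lid. I'll swing back free, then wind the last 8 mm or so in stages.

```bash
python3 -m inch '[[-0.1,0,0,0,0.0006,0.0134,0.3],[-0.1,0,0,0,0.0006,0.0134,0.3],[-0.1,0,0,0,0.0006,0.0134,0.3],[-0.1,0,0,0,0.0006,0.0134,0.3],[-0.1,0,0,0,0.0006,0.0134,0.3],[-0.1,0,0,0,0.0006,0.0134,0.3],[-0.1,0,0,0,0.0006,0.0134,0.3],[-0.1,0,0,0,0.0006,0.0134,0.3],[-0.1,0,0,0,0.0006,0.0134,0.3],[-0.1,0,0,0,0.0006,0.0134,0.3],[-0.1,0,0,0,0.0006,0.0134,0.3]]'; python3 -c "
from h import *
hand()"; python3 -m inch '[[0.1,0,0,0,0.0007,-0.0134,0.3],[0.1,0,0,0,0.0007,-0.0134,0.3],[0.1,0,0,0,0.0007,-0.0134,0.3],[0.1,0,0,0,0.0007,-0.0134,0.3]]'; python3 -c "
from h import *
hand();c=capture('scene');plate(c)"
```

```text
time_s: 14.55
position: [483.9, 92.3, 242.0]
tcp_rot: [0.197, 0.681, 0.196, -0.678]
force: [4.0, -0.1, 0.6]
grip_width: 29.7
t 14.55 r 132.6 theta(world-.04) 0.521 yaw 0.523 Ftool [-0.6  2.3 -3.3] w 29.7 z 242.0
time_s: 14.88
position: [532.0, 110.4, 241.8]
tcp_rot: [-0.054, -0.704, -0.054, 0.706]
force: [-9.0, -0.4, 5.5]
grip_width: 30.0
t 14.88 r 132.3 theta(world-.04) 0.131 yaw 0.113 Ftool [-5.5 -1.   9. ] w 30.0 z 241.8
plate underside est 97.34 235 boss 104.95 88
```

```bash
python3 -m inch '[[0.1,0,0,0,0.0007,-0.0134,0.3],[0.1,0,0,0,0.0007,-0.0134,0.3],[0.1,0,0,0,0.0007,-0.0134,0.3]]'; python3 -c "
from h import *
hand();c=capture('scene');plate(c);screw(c)"
```

```text
time_s: 15.18
position: [571.4, 111.2, 241.3]
tcp_rot: [0.052, -0.704, 0.051, 0.706]
force: [-11.8, 5.7, 5.6]
grip_width: 29.5
t 15.18 r 132.3 theta(world-.04) -0.168 yaw -0.185 Ftool [-5.6 -3.9 12.6] w 29.5 z 241.3
plate underside est 94.06 180 boss 100.92 120
screw 13 [226.1 226.2 227.1 227.8 227.9 227.9] 225.6
```

```bash
python3 -m inch '[[0.08,0,0,0,0.0005,-0.0107,0.3],[0.08,0,0,0,0.0005,-0.0107,0.3]]'; sed -i 's/(r>14)&(r<40)&(X\[:,2\]>100)/(r>14)\&(r<32)\&(X[:,2]>92)/' h.py; python3 -c "
from h import *
hand();c=capture('scene');plate(c);screw(c)
plate(dict(np.load('scene1.npz')))"
```

```text
time_s: 15.4
position: [591.9, 106.8, 241.0]
tcp_rot: [0.107, -0.698, 0.106, 0.7]
force: [-11.1, 7.9, 4.9]
grip_width: 30.2
t 15.4 r 132.2 theta(world-.04) -0.327 yaw -0.343 Ftool [-4.8 -4.3 13. ] w 30.2 z 241.0
plate underside est 91.33 177 boss 99.33 153
screw 14 [227.3 227.6 228.  228.9 229.  229.1] 226.7
plate underside est 115.56 129 boss None 0
```

Depth gives about 6.5–7 mm of spring travel, and the knob force is about 4 N above air (about 36 N on the lid). The two agree. One small nudge, then release.

```bash
python3 -m inch '[[0.05,0,0,0,0.0003,-0.0067,0.3],[0,0,0,0,0,0,0.3],[0,0,0,0,0,0,0.3],[0,0,0,0,0,0,0.3]]'; python3 -c "
from h import *
hand();c=capture('scene');plate(c);screw(c)"; python3 -m inch '[[0,0,0,0,0,0.003,0.2],[0,0,0,0,0,0,0.1],[0,0,0,0,0,0,0],[0,0,0,0,0,0,0]]';python3 -c "
from h import *
hand();c=capture('scene');plate(c);to(575,112,240,np.pi)"
```

```text
time_s: 15.78
position: [599.2, 104.5, 241.0]
tcp_rot: [0.123, -0.696, 0.123, 0.697]
force: [-4.9, 6.4, -0.3]
grip_width: 29.9
t 15.78 r 132.3 theta(world-.04) -0.385 yaw -0.39 Ftool [ 0.4 -4.3  6.8] w 29.9 z 241.0
plate underside est 89.83 181 boss 98.29 158
screw 13 [227.1 227.6 227.9 228.  228.1 228.9] 226.8
time_s: 16.17
position: [598.2, 104.3, 241.8]
tcp_rot: [-0.125, 0.696, -0.125, -0.696]
force: [0.1, -0.2, -0.3]
grip_width: 42.8
t 16.17 r 131.8 theta(world-.04) -0.378 yaw -0.394 Ftool [ 0.3  0.1 -0.1] w 42.8 z 241.8
plate underside est 89.65 176 boss 97.85 157
t 16.22 p [598.2 104.3 241.7] az 2.787 F [-0.  -0.1 -0.2] w 42.5 j [ 0.49  0.24 -0.13  0.   -1.2  -0.85] tilt [ 0.001 -0.    -1.   ]
shift [ 1.7  0.8 24.4] turn -0.355
```

```bash
python3 -m inch '[[0,0,0,-0.01,0,0,0],[0,0,0,-0.015,0,0,0],[0,0,0,-0.02,0,0,0],[0,0,0,-0.02,0,0,0],[0,0,0,-0.02,0,0,0],[0,0,0,-0.02,0,0,0],[0,0,0,-0.02,0,0,0],[0,0,0,-0.01,-0.02,0,0],[0,0,0,0,-0.02,0,0],[0,0,0,0,-0.02,0,0],[0,0,0,0,0,0,0],[0,0,0,0,0,0,0]]'; python3 -c "
from h import *
hand();c=capture('scene');plate(c);screw(c);cv2.imwrite('pics/s2.png',cv2.resize(c['color'][150:400,200:460],None,fx=2.3,fy=2.3,interpolation=cv2.INTER_CUBIC))
X,u,v=cloud(c)
m=(X[:,2]>236)&(X[:,2]<266)&(X[:,1]<-90)&(X[:,1]>-180)&(abs(X[:,0]-500)<130);p=np.median(X[m],0);print('peg',m.sum(),p.round(1))
m=(X[:,2]>270)&(X[:,2]<280)&(abs(X[:,1]-105)<30)&(abs(X[:,0]-598)<30);k=np.median(X[m],0);print('knob',m.sum(),k.round(1))
a=np.array([554.5,-20]);th=np.arctan2(-(k[0]-a[0]),k[1]-a[1]);pv=a+66*np.array([np.sin(th),-np.cos(th)]);d=p[:2]-pv;print('handle',th-.04,'lever',np.arctan2(d[0],-d[1])-th,np.hypot(*d))
"
```

```text
time_s: 17.22
position: [619.2, 161.9, 375.2]
tcp_rot: [0.124, -0.696, 0.125, 0.697]
force: [-0.3, -0.6, 0.6]
grip_width: 42.8
t 17.22 r 193.1 theta(world-.04) -0.381 yaw -0.394 Ftool [-0.6  0.7  0.1] w 42.8 z 375.2
plate underside est 90.05 185 boss 98.05 151
screw 14 [226.5 227.1 227.3 227.4 228.1 228.5] 226.3
peg 68 [ 489.5 -134.5  253.5]
knob 56 [595.9 105.7 276.8]
handle -0.3582635307358061 lever -0.3893363192284944 68.18199182570082
```

View pics/s2.png

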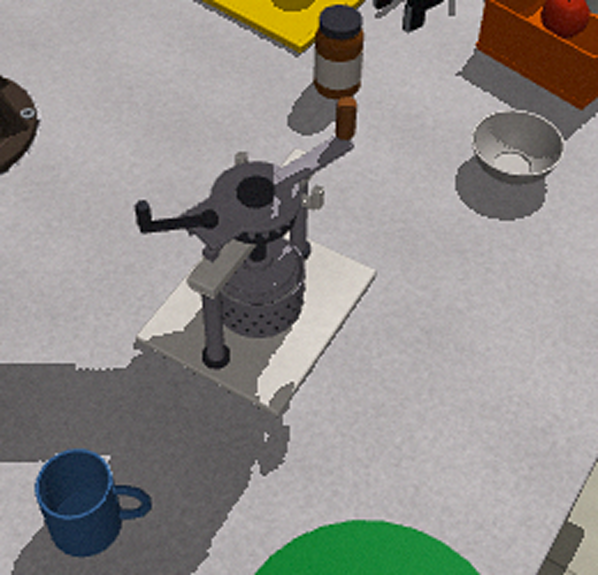

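The press, mug, jar and bowl all look right. The lever estimate of -0.39 comes from depth on the peg's side face, which is biased, so I'll check it with the top camera.

```bash
python3 -c "
from h import *
c=capture('top');np.savez('top2.npz',**c)
a=np.array([554.5,-20]);th=-.375+.04;pv=a+66*np.array([np.sin(th),-np.cos(th)])
f=lambda p:((p-[265,195])*5.8).round()
for l in(-.55,-.39): d=np.array([np.sin(th+l),-np.cos(th+l)])*70; print(l,f(px(c,[*(pv+d),261.5])))
print(f(px(c,[*pv,232])),f(px(c,[a[0]-135*np.sin(th),a[1]+135*np.cos(th),278])))
cv2.imwrite('pics/crop2.png',cv2.resize(c['color'][195:295,265:400],None,fx=5.8,fy=5.8,interpolation=cv2.INTER_CUBIC))
o=dict(np.load('top0.npz'))['color']; 
for n,(x,y) in dict(mug=(450,248),jar=(182,285),bowl=(200,187)).items():
    A=o[y-30:y+30,x-30:x+30];B=c['color'][y-22:y+22,x-22:x+22]; r=cv2.matchTemplate(A,B,cv2.TM_CCOEFF_NORMED); print(n,cv2.minMaxLoc(r)[1::2])
"
```

```text
-0.55 [633. 382.]
-0.39 [652. 366.]
[532. 269.] [112.  79.]
mug (0.8271810412406921, (8, 8))
jar (0.24411533772945404, (16, 12))
bowl (0.38132941722869873, (8, 8))
```

View pics/crop2.png

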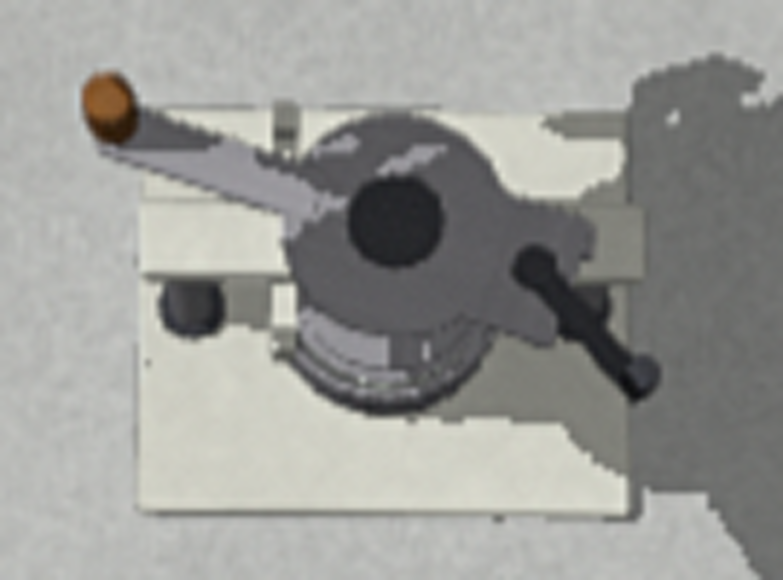

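The peg top is at (645,372), the pivot cap at (535,263) and the knob top at (106,95). I'll compute the angles.

```bash
python3 - <<'E'
from h import *
c=dict(np.load('top2.npz'))
W=lambda a,b,z: world(c,265+(a+.5)/5.8-.5,195+(b+.5)/5.8-.5,z)
k=W(108,95,278);l=W(646,371,261.5);p=W(535,263,232);a=np.array([554.5,-20])
th=np.arctan2(-(k[0]-a[0]),k[1]-a[1]); pv=a+66*np.array([np.sin(th),-np.cos(th)])
print(k,l,p,pv,'handle',th-.04,np.hypot(*(k[:2]-a)))
for q in(pv,p[:2]): d=l[:2]-q; print('lever',np.arctan2(d[0],-d[1])-th,np.hypot(*d))
E
```

```text
[592.55437959 109.86031844 278.        ] [ 484.87037371 -131.13746604  261.5       ] [536.60846691 -82.56450318 232.        ] [535.93980172 -83.33655374] handle -0.32506009888398396 135.32124043152854
lever -0.5333846364533287 69.95008001520704
lever -0.5318807548180492 70.96592850433787
```

The lever is at about -0.53 with consistent radii (70.0 and 66 mm), so it is over. The jar and bowl matches are poor because the arm hides them in that view, so I'll check all three bystanders in the scene camera before handing in.

```bash
python3 - <<'E'
from h import *
o=dict(np.load('scene0.npz'))['color']; c=capture('scene'); plate(c)
for n,(x,y) in dict(mug=(240,368),jar=(347,172),bowl=(425,213)).items():
    r=cv2.matchTemplate(o[y-34:y+34,x-34:x+34],c['color'][y-24:y+24,x-24:x+24],cv2.TM_CCOEFF_NORMED); print(n,cv2.minMaxLoc(r)[1::2],'want (10,10)')
s,p,R=st(); print(s['time_s'],np.round(s['force'],1)); order.hand_in()
E
```

```text
plate underside est 89.56 185 boss 97.73 159
mug (0.8247203230857849, (10, 10)) want (10,10)
jar (0.9322942495346069, (10, 10)) want (10,10)
bowl (0.9968636631965637, (10, 10)) want (10,10)
17.3667 [ 0.6 -0.2  0.2]
the job is handed in; nothing more can be done
```

The job is handed in at about 17.4 s of the 67 s allowed; no verdict was reported. I flipped the lever over, swung the handle back to its anticlockwise stop and found it free-wheels. Three clockwise strokes then wound the plate down onto the lid.

**Last checks**
- **Plate:** its underside is at about 90 mm, steady over the last four pictures. The lid's boss top started at about 97.5–98 mm, so the spring is about 8 mm down, or roughly 40 N. The force at the knob suggested about 36 N before the last nudge and about 44 N after it.
- **Lever:** the top camera gives about -0.53 rad, with radii matching the given sizes. A rougher estimate from the scene camera's depth gave -0.39. I put that down to points on the peg's side face and went by the top camera.
- **Robot:** the gripper is open, lifted clear, and reads about 0 N.
- **Mug, jar and bowl:** all three matched their starting positions in the scene camera. In the top camera the jar and bowl matched poorly, which I put down to the arm or its shadow covering them.

One swing back ran into the handle's stop at about 28 N at the tool, well under the 120 N wrist limit.

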